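Thread lot check with the inspection mirror

TASK

Stand the thread spool with the yellow band upright in the middle of the round viewing pad and let go of it. Then take the inspection mirror by the handle on its top and turn it until the bench camera, looking into the mirror, sees the yellow spool in the middle of the mirror. The mirror springs back when let go, so finish while still gripping its handle at that angle, and leave the other two spools where they stand.

Things in the scene. Friction and masses are not known exactly. Their poses are not given: they have to be found in the camera images.
- yellow_mid (a point): the spool to check: white thread spool standing upright, 100 mm tall in all, grey base flange 56 mm in diameter and 6 mm high, thread body 48 mm in diameter from 6 to 92 mm above its base, small 24 mm core stub above that, 0.12 kg nominal, yellow band all round from 58 to 84 mm. Point at its centre, half-way up (50 mm above its base); z axis = spool axis, up
- spool_yellow: the same spool; origin at the centre of its underside
- red_mid (a point): a thread spool like spool_yellow but with a red band; a bystander standing on the tray. Point at its centre, half-way up; z axis = spool axis
- blue_mid (a point): a thread spool like spool_yellow but with a blue band; a bystander standing on the tray. Point at its centre, half-way up; z axis = spool axis
- tray: fixed round wooden tray, 210 mm in diameter, top 6 mm above the table (rim 11 mm), on which the three spools stand 64 mm from its centre, 111 mm from one another; origin at the centre of its underside
- pad: the viewing pad: fixed black and grey disc, 84 mm in diameter, 5 mm thick, on the table to the left or right of the station; origin at the centre of its underside
- lens (a point): front of the lens of the bench camera, a black 50 mm box fixed to the aluminium base plate of the station (310 x 80 x 8 mm), its top 98 mm above the table; lens 75 mm above the table, 200 mm from the mirror's axis, looking level at that axis
- mirror_axis (a point): point on the mirror's vertical turning axis, in the plane of the glass, 75 mm above the table (height of the glass's middle). Fixed with the station; x axis points level to the lens, z up
- mirror: the mirror, turning about its vertical axis up to 1.1 rad either way from where its spring (0.12 N m/rad) rests it, facing the lens. Origin on the axis at table height; x axis = the way the glass faces, y along its width, z up. The upright glass is 90 mm wide and 74 mm tall in a red frame whose top is 117 mm above the table
- handle (a point): black handle on top of the mirror, on its turning axis, turning with it: 12 mm thick, 44 mm wide, 36 mm tall, 116 to 152 mm above the table. Point at its centre; x axis = the way the glass faces (across its thickness), y along its width, z up
- view (a point): not a visible thing: the camera's line of sight after reflection. Origin on the mirror's axis 75 mm above the table; x axis points level along the line that the lens sees in the middle of the mirror (it turns twice as far as the mirror; at mirror angle 0 it points back to the lens), z up
Things that resemble listed ones, but are neither listed nor needed, are in the scene too. What is shaped like the spool_yellow but green or pink is not meant.

How it is judged:
On the way:
1. the yellow spool stands upright on the middle of the pad, let go (horizontal distance between yellow_mid and pad below 0.02 m and height (world z) of yellow_mid between 0.05 and 0.06 m and angle between yellow_mid's own z axis and vertical below 0.1 rad and contact force between the fingers and spool_yellow below 0.05 N and linear speed of spool_yellow below 0.02 m/s), for 0.2 s.
At the end, for the whole second after the job is handed in: Yellow spool upright (0.1 rad), released, within 20 mm of the pad's centre; fingers on the mirror's handle (grasp point within 40 mm, over 1 N), mirror still, the camera's reflected line of sight within 30 mm of the spool's axis; other spools upright, moved under 30 mm (horizontal distance between yellow_mid and pad below 0.02 m and height (world z) of yellow_mid between 0.05 and 0.06 m and angle between yellow_mid's own z axis and vertical below 0.1 rad and contact force between the fingers and spool_yellow below 0.05 N and distance between the grasp point and handle below 0.04 m and y of yellow_mid in the frame of view between -0.03 and 0.03 m and x of yellow_mid in the frame of view above 0.1 m and contact force between the fingers and mirror above 1 N and angular speed of mirror below 0.05 rad/s and distance of each of red_mid, blue_mid from where it was at the start of the episode below 0.03 m and angle between each of red_mid, blue_mid's own z axis and vertical below 0.15 rad); the arm keeps its last pose, push and grip.
It fails at once if the red or blue spool is knocked over or moved away (distance of any of red_mid, blue_mid from where it was at the start of the episode above 0.03 m or angle between any of red_mid, blue_mid's own z axis and vertical above 0.5 rad).
It also fails if it takes over 54 s, if anything falls off the work surface, if the arm or the gripper's body presses on something with over 40 N, if the wrist force passes 120 N, or if a joint passes its speed limit or range.

ROBOT

A 6-joint arm with a two-finger parallel gripper is mounted at the origin on the work surface. World frame = base frame: x ahead of the robot, y to its left, z up, the work surface at z = 0. Lengths are in m, angles in rad, forces in N, time in s.
With the tool pointing down it reaches from about 0.325 to 0.9 m from the base axis. Payload 6.1 kg.
Tool frame: the origin (TCP) lies midway between the tips of the shut fingers; the grasp point (between the pads) lies env.pinch_z behind it (env.pinch_z is the distance from the TCP to the grasp point, in m); z points along the fingers, y is the line along which they close (so a half turn about z gives the same grasp; the last joint's range is limited). The gripper opens to 85 mm and grips with 20 to 120 N. Pads are 22 mm wide; open, the fingers measure 114 mm over their backs; the gripper's body (76 mm by 85 mm) begins 54 mm behind the grasp point. The pads swing forward as they close: fully open they stand 13 mm farther back than shut.
Start: joints at [-1.38, 0.22, 1.526, -0, 1.395, -0.126], TCP at [0.195, -0.594, 0.231] pointing down, gripper open.
Joint ranges: [-2.98, 2.98], [-0.91, 2.08], [0.09, 2.57], [-1.24, 4.39], [0.2, 2.65], [-2.68, 2.68]. Speed limits (rad/s): [2.57, 2.57, 3.01, 3.14, 3.14, 3.14].

INTERFACE

Orientations are given as a unit quaternion [w, x, y, z].
In Python, from workcell import state, eyes, workorder, env gives the robot as it stands.
- The arm moves only by the shell command python3 -m jog 'ROWS' [OPENING] [FORCE]. ROWS is a JSON object of lists of equal length, an entry for each row: "xyz": the shift along the tool's x, y, z scaled (see below), a list of three; "turn": the turn, a rotation vector about the tool's x, y, z scaled (see below), a list of three. In form: {"xyz": [[x, y, z], ...], "turn": [[wx, wy, wz], ...]}. A call has exactly 8 rows; each row shifts and turns the commanded pose from where the row before left it, along the tool's axes as they then stand; what a row does not reach is not made up. The controller multiplies each number of a shift by 2.5 cm and each number of a turn by 0.15 rad. A row lasts 1/8 s, in which the tool goes at most 62.5 mm and 10.7 degrees, less where a joint would pass 70% of its speed; a pose out of reach is approached as far as the arm can. A call with a number of a shift or a turn outside -1 to 1 is refused whole. A call with a gripper value outside its range is refused whole. OPENING is the finger opening in mm, from 0 to 85.4, set as the call begins (- or left out, the last holds). The fingers move at their own pace and stop on an object; FORCE is the grip in N (left out, the last holds). Time passes only in rows, so rows that do not move let the fingers close, or fill a call up. It gives the time, the measured TCP pose, the force, the opening and the grip force at its end, in the units of the state.
- state(): the state, without advancing time (a new reading comes with each control period).
- eyes.read_camera(name): name is "scene" or "top"; returns a dict with "image" (400x640x3 uint8, red, green, blue), "K" (3x3 intrinsics, pixels), "eye" and "orientation" of the camera in the world. Camera axes: x right, y up, looking along -z (the intrinsics and any distortion apply to the point x, -y, -z); pixel columns grow to the right and rows downward; lengths in m; the calibration is good to about 2 mm. A picture is of the moment at which its call begins. There is no depth.
- workorder.sign_off(): hands the job in; it is judged then, once.
The state is a dict: "time": time; "q": joint angles; "joint_velocities": joint speeds; "tau": joint torques, N m; "ee_pos": TCP position; "tool_rot": TCP orientation; "contact_force": force on the tool from outside, world axes, zero at the start; "ft_torque": the same for the moment, N m; "grip_width": finger opening in m; "grip_force": force on a finger pad.
Only numpy, scipy, OpenCV 4.12 (cv2) and the standard library are available. Lean on these libraries where they do the work, as an engineer would, in place of code of your own. Each camera call takes 0.05 s, during which the arm holds its last target. There are 200 camera calls.

## Working session

There is one attempt and no reset: what is moved stays moved. The work goes in short steps, Python scripts to look and compute and a shell command to move; the robot and the scene stay as the last step left them, time stands still between calls to the robot, and variables do not carry over. Pictures are saved under pics/ and viewed, at most 10 in all, crops included, and the job is handed in when it is done.

```bash
mkdir -p pics; ls; python3 - <<'E'
from workcell import state, eyes, workorder, env
import cv2
s=state();print(s['time'],s['ee_pos'],s['tool_rot'],s['grip_width'],env.pinch_z)
for n in('scene','top'):
    c=eyes.read_camera(n);cv2.imwrite(f'pics/{n}0.png',c['image'][:,:,::-1]);print(n,c['K'],c['eye'],c['orientation'],c.keys())
E
```

```text
pics
0.0 [ 0.19459508 -0.59327999  0.23018004] [-9.96802078e-04  9.87477967e-01  1.57753832e-01 -1.92262521e-05] 0.08545573097390023 0.0187
scene [[434.02641938   0.         317.28013355]
 [  0.         434.02641938 201.66240074]
 [  0.           0.           1.        ]] [1.26554505 0.58704645 1.05735508] [0.40602738 0.15571029 0.31731704 0.84273719] dict_keys(['image', 'K', 'eye', 'orientation'])
top [[462.36043863   0.         317.60783885]
 [  0.         462.36043863 198.93697152]
 [  0.           0.           1.        ]] [0.43085805 0.07211874 1.16131177] [ 0.71120086  0.0494175  -0.03686491 -0.7002801 ] dict_keys(['image', 'K', 'eye', 'orientation'])
```

View pics/top0.png

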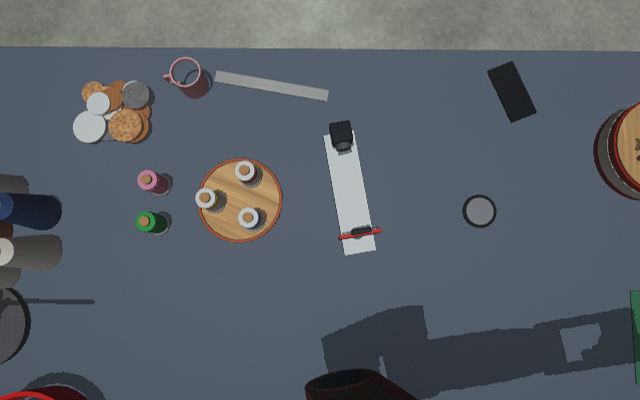

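View pics/scene0.png

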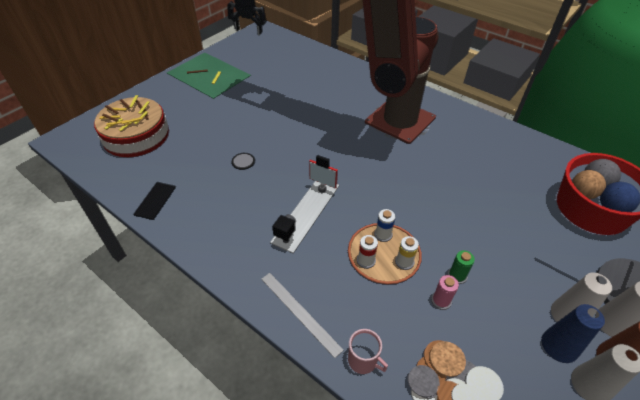

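Scene view: the yellow-band spool is at (407,252). It could be confused with red (368,250), blue (386,225), pink (446,291) and green (461,265), and pink and green are decoys. In the top view yellow should be at about (206,199), with the pad at (480,211), the mirror at (360,233) and the lens at (342,146).

```bash
cat > h.py <<'E'
from workcell import state, eyes, workorder, env
import cv2, numpy as np
from scipy.spatial.transform import Rotation as R
def quat(q): return R.from_quat([q[1],q[2],q[3],q[0]])
def ray(c,p,z):
    d=np.linalg.inv(c['K'])@[p[0],p[1],1.]; d=quat(c['orientation']).apply([d[0],-d[1],-d[2]])
    e=np.array(c['eye']); return e+d*(z-e[2])/d[2]
def proj(c,P):
    v=quat(c['orientation']).inv().apply(np.array(P)-c['eye']); k=c['K']@[v[0],-v[1],-v[2]]; return k[:2]/k[2]
def blobs(m,box,amin=8):
    x0,y0,x1,y1=box; mm=np.zeros(m.shape,np.uint8); mm[y0:y1,x0:x1]=m[y0:y1,x0:x1]
    n,l,s,c=cv2.connectedComponentsWithStats(mm)
    return [(c[i].round(1),s[i]) for i in range(1,n) if s[i,4]>=amin]
E
python3 - <<'E'
from h import *
t=eyes.read_camera('top'); s=eyes.read_camera('scene')
cv2.imwrite('pics/c1.png',np.hstack([cv2.resize(s['image'][190:300,340:480,::-1],(400,314),interpolation=2),cv2.resize(t['image'][140:254,190:335,::-1],(400,314),interpolation=2)]))
h=cv2.cvtColor(t['image'],cv2.COLOR_RGB2HSV);H,S,V=cv2.split(h)
hs=cv2.cvtColor(s['image'],cv2.COLOR_RGB2HSV);Hs,Ss,Vs=cv2.split(hs)
np.set_printoptions(precision=4,suppress=True)
for n,m,b,z in [('white',(S<60)&(V>150),(190,150,275,240),.098),('padg',(S<70)&(V>95),(455,190,500,235),.005),('padall',(V<60)|(S<70)&(V>95),(455,190,500,235),.005),('redframe',((H<6)|(H>174))&(S>150),(330,215,390,250),.117),('plate',(S<60)&(V>130),(320,115,385,262),.008),('black',(V<45),(325,115,385,155),.098),('handle',(V<50),(340,220,382,245),.152)]:
    for c,st in blobs(m,b): print(n,c,st,ray(t,c,z))
for n,m,b,z in [('yel',(Hs>18)&(Hs<32)&(Ss>150)&(Vs>90),(395,235,422,275),.077),('red',((Hs<4)|(Hs>174))&(Ss>150),(358,235,380,270),.077),('blue',(Hs>105)&(Hs<125)&(Ss>150),(375,205,396,245),.077)]:
    for c,st in blobs(m,b): print(n,c,st,ray(s,c,z))
for p in [(206,197),(246,170),(249,216)]: print('stub->scene',proj(s,ray(t,p,.106)))
E
```

```text
white [243.8 170.3] [234 161  20  20 217] [0.6263 0.2661 0.098 ]
white [204.7 197.6] [195 188  20  20 217] [0.5605 0.355  0.098 ]
white [247.5 217.2] [238 207  20  21 234] [0.5163 0.2535 0.098 ]
padg [475.2 213.1] [ 455  190   45   45 1079] [ 0.5427 -0.3001  0.005 ]
padg [479.3 210.6] [466 198  27  27 570] [ 0.5491 -0.3105  0.005 ]
padall [476.8 212.1] [ 455  190   45   45 1906] [ 0.5452 -0.3042  0.005 ]
redframe [360.2 233.9] [339 229  43  10 112] [ 0.481  -0.0055  0.117 ]
plate [347.5 186.9] [ 324  130   48  105 2627] [0.6039 0.019  0.008 ]
plate [358.7 244.8] [342 234  34  22 511] [ 0.4591 -0.01    0.008 ]
black [340.7 131.2] [329 121  24  26 259] [0.7229 0.0403 0.098 ]
handle [359.3 229.7] [351 227  20   8  38] [ 0.4884 -0.0008  0.152 ]
handle [365.5 231.5] [362 231   8   2   8] [ 0.4847 -0.0143  0.152 ]
yel [408.2 253.7] [403 250  13   7  51] [0.579  0.3644 0.077 ]
red [367. 252.] [360 248  15   8  65] [0.6445 0.2735 0.077 ]
blue [384.4 224.9] [378 221  15   8  60] [0.5349 0.2596 0.077 ]
stub->scene [408.6764 240.5275]
stub->scene [367.6136 238.7246]
stub->scene [385.5389 213.2366]
```

View pics/c1.png

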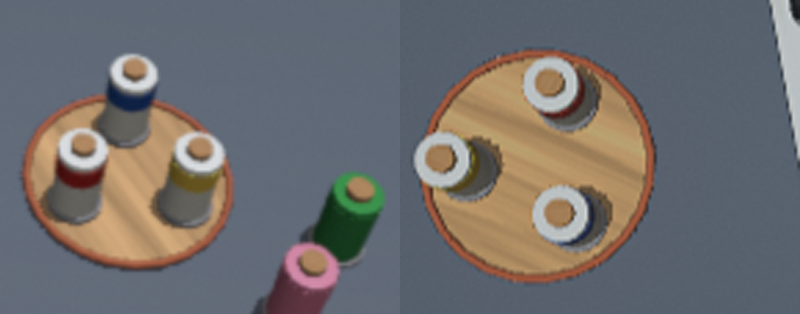

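The crop confirms it: the yellow spool is the top view's (205,198), far from red and blue. Next I refine the mirror geometry and work out the first move.

```bash
cat >> h.py <<'E'
np.set_printoptions(precision=4,suppress=True)
def delta(P,yaw=None):
    """tool-axis shift units (25mm) from the present pose to put TCP at P; turn units (0.15) to put tool y at world yaw (mod pi)"""
    s=state();r=quat(s['tool_rot']);d=r.inv().apply(np.array(P)-s['ee_pos'])/.025
    y=r.apply([0,1,0]);cur=np.arctan2(y[1],y[0]);out=[d]
    print('t',s['time'],'tcp',s['ee_pos'],'y-yaw',cur,'tilt',np.arccos(-r.apply([0,0,1])[2]),'j6',s['q'][5],'F',s['contact_force'],'w',s['grip_width'],'gf',s['grip_force'])
    if yaw is not None: print('turn z units',-((yaw-cur+np.pi/2)%np.pi-np.pi/2)/.15)
    print('shift units',d)
E
python3 - <<'E'
from h import *
t=eyes.read_camera('top');h=cv2.cvtColor(t['image'],cv2.COLOR_RGB2HSV);H,S,V=cv2.split(h)
m=((S<60)&(V>130)).astype(np.uint8);m[:,:320]=0;m[:,385:]=0;m[:115]=0;m[262:]=0
ys,xs=np.nonzero(m);P=np.array([ray(t,p,.008)[:2] for p in zip(xs,ys)],np.float32)*1000
r=cv2.minAreaRect(P);print('plate',r);print(cv2.boxPoints(r))
m=(((H<6)|(H>174))&(S>150)).astype(np.uint8);m[:215]=0;m[250:]=0;m[:,:330]=0;m[:,390:]=0
ys,xs=np.nonzero(m);Q=np.array([ray(t,p,.117)[:2] for p in zip(xs,ys)],np.float32)*1000
r=cv2.minAreaRect(Q);print('frame',r);print(cv2.boxPoints(r))
delta([.5605,.355,.231],.113)
E
```

```text
plate ((593.29638671875, 11.556907653808594), (310.7486572265625, 86.96959686279297), 10.81008243560791)
[[432.5235  25.1289]
 [448.8351 -60.2973]
 [754.0692  -2.0151]
 [737.7577  83.4111]]
frame ((481.3006896972656, -5.339111328125), (7.425876140594482, 96.33297729492188), 11.18377685546875)
[[468.3161  41.1926]
 [487.0005 -53.3111]
 [494.2853 -51.8708]
 [475.6009  42.6329]]
t 0.25 tcp [ 0.1947 -0.5936  0.2307] y-yaw -1.2539563459994512 tilt 0.0009903628582600694 j6 -0.12611137069998363 F [ 0.0744 -0.9712  0.3164] w 0.08545845768455161 gf 0.0
turn z units -9.11304230666301
shift units [ 25.7272 -31.4962   0.0233]
```

```bash

python3 -m jog '{"xyz":[[0.8,-0.98,0],[0.8,-0.98,0],[0.8,-0.98,0],[0.8,-0.98,0],[0.8,-0.98,0],[0.8,-0.98,0],[0.8,-0.98,0],[0.8,-0.98,0]],"turn":[[0,0,0],[0,0,0],[0,0,0],[0,0,0],[0,0,0],[0,0,0],[0,0,0],[0,0,0]]}' 85
python3 -m jog '{"xyz":[[0.8,-0.98,0],[0.8,-0.98,0],[0.8,-0.98,0],[0.8,-0.98,0],[0.8,-0.98,0],[0.8,-0.98,0],[0.8,-0.98,0],[0.8,-0.98,0]],"turn":[[0,0,0],[0,0,0],[0,0,0],[0,0,0],[0,0,0],[0,0,0],[0,0,0],[0,0,0]]}'
python3 -m jog '{"xyz":[[0.8,-0.98,0],[0.8,-0.98,0],[0.8,-0.98,0],[0.8,-0.98,0],[0.8,-0.98,0],[0.8,-0.98,0],[0.8,-0.98,0],[0.8,-0.98,0]],"turn":[[0,0,0],[0,0,0],[0,0,0],[0,0,0],[0,0,0],[0,0,0],[0,0,0],[0,0,0]]}'
python3 -m jog '{"xyz":[[0.8,-0.98,0],[0.8,-0.98,0],[0.8,-0.98,0],[0.8,-0.98,0],[0.8,-0.98,0],[0.8,-0.98,0],[0.8,-0.98,0],[0.8,-0.98,0]],"turn":[[0,0,0],[0,0,0],[0,0,0],[0,0,0],[0,0,0],[0,0,0],[0,0,0],[0,0,0]]}'
python3 -m jog '{"xyz":[[0,0,0],[0,0,0],[0,0,0],[0,0,0],[0,0,0],[0,0,0],[0,0,0],[0,0,0]],"turn":[[0,0,-1],[0,0,-1],[0,0,-1],[0,0,-1],[0,0,-1],[0,0,-1],[0,0,-1],[0,0,-1]]}'
python3 -c "
from h import *
delta([.5605,.355,.051],.113)"
```

```text
time: 1.25
ee_pos: [0.2859, -0.3568, 0.2313]
tool_rot: [0.0, 0.987, 0.158, 0.0]
contact_force: [0.3, 0.8, -0.0]
grip_width: 0.0851
grip_force: 0.0
time: 2.25
ee_pos: [0.3769, -0.1207, 0.2314]
tool_rot: [0.0, 0.987, 0.158, 0.0]
contact_force: [0.8, 0.1, 0.2]
grip_width: 0.0851
grip_force: 0.0
time: 3.25
ee_pos: [0.4679, 0.1154, 0.2313]
tool_rot: [0.0, 0.987, 0.158, 0.0]
contact_force: [0.5, -1.5, 0.1]
grip_width: 0.0848
grip_force: 0.0
time: 4.25
ee_pos: [0.5588, 0.3514, 0.2311]
tool_rot: [0.0, 0.987, 0.158, -0.0]
contact_force: [0.1, 0.1, -0.1]
grip_width: 0.0847
grip_force: 0.0
time: 5.25
ee_pos: [0.5585, 0.3504, 0.231]
tool_rot: [-0.0, 0.724, 0.69, -0.0]
contact_force: [0.4, -0.4, 0.9]
grip_width: 0.0847
grip_force: 0.0
t 5.25 tcp [0.5585 0.3504 0.231 ] y-yaw -0.04908048666250118 tilt 0.00045908611634230763 j6 0.4898958410993127 F [ 0.3715 -0.4043  0.943 ] w 0.08472575159650791 gf 0.0
turn z units -1.080536577750008
shift units [0.1897 0.0733 7.2012]
```

```bash

python3 -m jog '{"xyz":[[0.19,0.07,0.2],[0,0,1],[0,0,1],[0,0,1],[0,0,1],[0,0,1],[0,0,1],[0,0,1]],"turn":[[0,0,-1],[0,0,0],[0,0,0],[0,0,0],[0,0,0],[0,0,0],[0,0,0],[0,0,0]]}'
python3 -m jog '{"xyz":[[0,0,0],[0,0,0],[0,0,0],[0,0,0],[0,0,0],[0,0,0],[0,0,0],[0,0,0]],"turn":[[0,0,0],[0,0,0],[0,0,0],[0,0,0],[0,0,0],[0,0,0],[0,0,0],[0,0,0]]}' 30 35
python3 -c "
from h import *
delta([.5491,-.3105,.2])"
```

```text
time: 6.25
ee_pos: [0.5605, 0.3551, 0.0503]
tool_rot: [-0.0, 0.672, 0.74, -0.0]
contact_force: [-0.9, 0.0, 0.9]
grip_width: 0.0852
grip_force: 0.0
time: 7.25
ee_pos: [0.5614, 0.3555, 0.0527]
tool_rot: [0.0, 0.672, 0.74, 0.001]
contact_force: [0.2, 0.0, 5.3]
grip_width: 0.0473
grip_force: 36.7
t 7.25 tcp [0.5614 0.3555 0.0527] y-yaw 0.09605406769707452 tilt 0.002056538365309167 j6 0.3498968400527056 F [0.2429 0.0152 5.3165] w 0.04728982570202984 gf 36.68644666671753
shift units [-26.4673  -3.0353  -5.9188]
```

```bash

python3 -m jog '{"xyz":[[0,0,-0.4],[0,0,-0.8],[0,0,-1],[0,0,-1],[0,0,-1],[0,0,-1],[0,0,-1],[-0.5,0,-0.8]],"turn":[[0,0,0],[0,0,0],[0,0,0],[0,0,0],[0,0,0],[0,0,0],[0,0,0],[0,0,0]]}'
python3 -m jog '{"xyz":[[-1,-0.12,0],[-1,-0.12,0],[-1,-0.12,0],[-1,-0.12,0],[-1,-0.12,0],[-1,-0.12,0],[-1,-0.12,0],[-1,-0.12,0]],"turn":[[0,0,0],[0,0,0],[0,0,0],[0,0,0],[0,0,0],[0,0,0],[0,0,0],[0,0,0]]}'
python3 -m jog '{"xyz":[[-1,-0.12,0],[-1,-0.12,0],[-1,-0.12,0],[-1,-0.12,0],[-1,-0.12,0],[-1,-0.12,0],[-1,-0.12,0],[-1,-0.12,0]],"turn":[[0,0,0],[0,0,0],[0,0,0],[0,0,0],[0,0,0],[0,0,0],[0,0,0],[0,0,0]]}'
python3 -m jog '{"xyz":[[-1,-0.12,0],[-1,-0.12,0],[-1,-0.12,0],[-1,-0.12,0],[-1,-0.12,0],[-1,-0.12,0],[-1,-0.12,0],[-1,-0.12,0]],"turn":[[0,0,0],[0,0,0],[0,0,0],[0,0,0],[0,0,0],[0,0,0],[0,0,0],[0,0,0]]}'
python3 -c "
from h import *
delta([.5491,-.3105,.053])
c=eyes.read_camera('scene');cv2.imwrite('pics/s2.png',c['image'][60:260,130:450,::-1])"
```

```text
time: 8.25
ee_pos: [0.5619, 0.343, 0.2287]
tool_rot: [0.0, 0.672, 0.741, 0.001]
contact_force: [0.5, -0.5, -1.2]
grip_width: 0.047
grip_force: 36.2
time: 9.25
ee_pos: [0.5564, 0.1393, 0.226]
tool_rot: [-0.0, 0.673, 0.74, -0.0]
contact_force: [0.4, -0.1, -2.0]
grip_width: 0.0472
grip_force: 36.2
time: 10.25
ee_pos: [0.5513, -0.0617, 0.226]
tool_rot: [-0.0, 0.673, 0.74, -0.0]
contact_force: [-0.6, 1.1, -1.8]
grip_width: 0.0475
grip_force: 36.2
time: 11.25
ee_pos: [0.5466, -0.2629, 0.226]
tool_rot: [-0.0, 0.673, 0.74, -0.0]
contact_force: [1.0, -0.2, -1.0]
grip_width: 0.0468
grip_force: 36.2
t 11.25 tcp [ 0.5466 -0.2629  0.226 ] y-yaw 0.09531796212622835 tilt 0.0009213965770505945 j6 -0.6735361434564566 F [ 1.0413 -0.1824 -1.0465] w 0.04683557602265398 gf 36.23026371002197
shift units [-1.9074 -0.0757  6.9201]
```

View pics/s2.png

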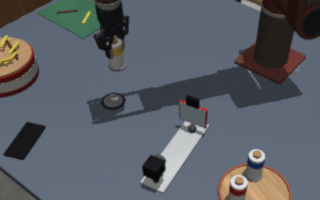

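The crop shows the yellow-banded spool held upright near (117,52), approaching the pad at (113,101).

```bash

python3 -m jog '{"xyz":[[-0.95,-0.04,0.5],[-0.95,-0.04,1],[0,0,1],[0,0,1],[0,0,1],[0,0,1],[0,0,0.8],[0,0,0.4]],"turn":[[0,0,0],[0,0,0],[0,0,0],[0,0,0],[0,0,0],[0,0,0],[0,0,0],[0,0,0]]}'
python3 -c "
from h import *
delta([.5491,-.3105,.0525])"
```

```text
time: 12.3
ee_pos: [0.5493, -0.3086, 0.0567]
tool_rot: [-0.001, 0.672, 0.74, -0.0]
contact_force: [0.5, -0.1, -1.5]
grip_width: 0.0473
grip_force: 36.3
t 12.3 tcp [ 0.5493 -0.3086  0.0567] y-yaw 0.09604601987313342 tilt 0.0025639259117733073 j6 -0.7329920247420342 F [ 0.5134 -0.1238 -1.5449] w 0.04729818700392755 gf 36.280903816223145
shift units [-0.0734 -0.0149  0.1692]
```

```bash

python3 -m jog '{"xyz":[[-0.05,0,0.06],[0,0,0.05],[0,0,0],[0,0,0],[0,0,0],[0,0,0],[0,0,0],[0,0,0]],"turn":[[0,0,0],[0,0,0],[0,0,0],[0,0,0],[0,0,0],[0,0,0],[0,0,0],[0,0,0]]}'
python3 -c "
from h import *
delta([.5491,-.3105,.0525])"
python3 -m jog '{"xyz":[[0,0,0],[0,0,0],[0,0,0],[0,0,0],[0,0,0],[0,0,0],[0,0,0],[0,0,0]],"turn":[[0,0,0],[0,0,0],[0,0,0],[0,0,0],[0,0,0],[0,0,0],[0,0,0],[0,0,0]]}' 85
python3 -m jog '{"xyz":[[0,0,-0.3],[0,0,-0.7],[0,0,-1],[0,0,-1],[0,0,-1],[0,0,-1],[0,0,-1],[0,0,-1]],"turn":[[0,0,0],[0,0,0],[0,0,0],[0,0,0],[0,0,0],[0,0,0],[0,0,0],[0,0,0]]}'
python3 -c "
from h import *
delta([.4813,-.0053,.225],.19)"
```

```text
time: 13.3
ee_pos: [0.5503, -0.3102, 0.056]
tool_rot: [-0.0, 0.672, 0.74, -0.0]
contact_force: [0.1, -1.0, -1.4]
grip_width: 0.0473
grip_force: 36.3
t 13.3 tcp [ 0.5503 -0.3102  0.056 ] y-yaw 0.09598133989608824 tilt 1.740349096209919e-05 j6 -0.7339789141352041 F [ 0.0788 -1.0108 -1.3873] w 0.047337823722878536 gf 36.28110229969025
shift units [-0.0077 -0.0497  0.1412]
time: 14.3
ee_pos: [0.5503, -0.3102, 0.056]
tool_rot: [-0.0, 0.672, 0.74, -0.0]
contact_force: [0.4, -0.7, -0.1]
grip_width: 0.0847
grip_force: 0.0
time: 15.3
ee_pos: [0.5505, -0.3103, 0.2337]
tool_rot: [0.001, 0.672, 0.74, 0.0]
contact_force: [0.5, 0.4, 0.3]
grip_width: 0.0851
grip_force: 0.0
t 15.3 tcp [ 0.5505 -0.3103  0.2337] y-yaw 0.09600670284249248 tilt 0.0019769344367098107 j6 -0.7339779069183845 F [0.4688 0.3556 0.2587] w 0.08511735256474372 gf 0.0
turn z units -0.62662198105005
shift units [12.4107 -1.5876  0.3305]
```

```bash

python3 -m jog '{"xyz":[[1,-0.13,0],[1,-0.13,0],[1,-0.13,0],[1,-0.13,0],[1,-0.13,0],[1,-0.13,0],[1,-0.13,0],[1,-0.13,0]],"turn":[[0,0,0],[0,0,0],[0,0,0],[0,0,0],[0,0,0],[0,0,0],[0,0,0],[0,0,-0.63]]}'
python3 - <<'E'
from h import *
delta([.4813,-.0053,.225],.19)
t=eyes.read_camera('top'); s=eyes.read_camera('scene')
cv2.imwrite('pics/c3.png',np.hstack([cv2.resize(s['image'][90:240,180:380,::-1],(400,300),interpolation=2),cv2.resize(t['image'][120:270,320:520,::-1],(400,300),interpolation=2)]))
H,S,V=cv2.split(cv2.cvtColor(t['image'],cv2.COLOR_RGB2HSV))
for c,st in blobs((S<60)&(V>150),(455,170,520,235)): print(c,st,ray(t,c,.097))
E
```

```text
time: 16.3
ee_pos: [0.5049, -0.1122, 0.2314]
tool_rot: [0.0, 0.636, 0.772, 0.0]
contact_force: [-0.3, 1.0, 0.3]
grip_width: 0.0852
grip_force: 0.0
t 16.3 tcp [ 0.5049 -0.1122  0.2314] y-yaw 0.19261891296254324 tilt 0.0005016537325597608 j6 -0.5638447098297488 F [-0.27    1.0294  0.3345] w 0.08520308603402267 gf 0.0
turn z units 0.017459419750289012
shift units [ 4.3771 -0.1102  0.257 ]
```

View pics/c3.png

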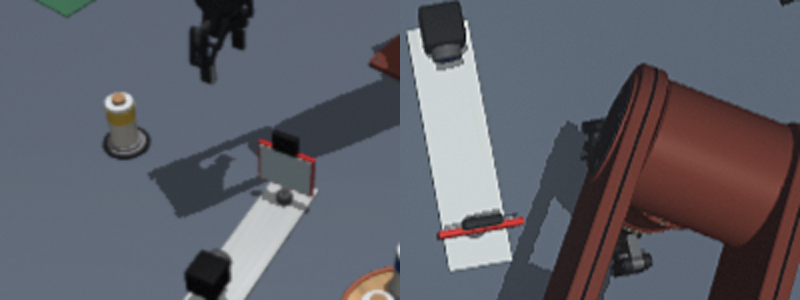

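Left crop: the yellow spool stands upright in the centre of the pad, at about (121,125). Right crop: the black handle is at (483,221), unobstructed. Next I measure the handle in both views.

```bash
python3 - <<'E'
from h import *
t=eyes.read_camera('top'); s=eyes.read_camera('scene')
for n,c,b in(('top',t,(340,222,385,240)),('scene',s,(300,145,345,175))):
    g=c['image'].max(2)
    for th in(50,65):
        for p,st in blobs(g<th,b): print(n,th,p,st,ray(c,p,.134),ray(c,p,.152))
H,S,V=cv2.split(cv2.cvtColor(s['image'],cv2.COLOR_RGB2HSV))
for n,m,b,z in[('yel',(H>18)&(H<32)&(S>120)&(V>80),(225,130,255,160),.076),('white',(S<60)&(V>140),(225,130,255,148),.097),('stub',(H<18)&(S>80)&(V>60),(225,130,255,150),.105)]:
    for p,st in blobs(m,b,4): print(n,p,st,ray(s,p,z))
print(proj(s,[.5491,-.3105,.105]),proj(s,[.5505,-.3103,.105]))
for P in([.4813,-.0053,.134],[.486,-.005,.134]): print('handle proj',proj(t,P),proj(s,P))
E
```

```text
top 50 [366.9 227.8] [363 227   8   2  10] [ 0.4939 -0.019   0.134 ] [ 0.4928 -0.0174  0.152 ]
top 50 [354.2 230.9] [351 229  10   6  17] [0.4866 0.0091 0.134 ] [0.4856 0.0102 0.152 ]
top 65 [360.5 230.3] [351 227  20   8  98] [ 0.4881 -0.0048  0.134 ] [ 0.4871 -0.0035  0.152 ]
scene 50 [322.4 161.2] [316 155  14  14 140] [ 0.4849 -0.0069  0.134 ] [0.5001 0.0046 0.152 ]
scene 65 [322.3 160.9] [315 154  16  15 168] [ 0.484 -0.008  0.134] [0.4992 0.0036 0.152 ]
scene 65 [308.  163.5] [308 160   1   8   8] [ 0.5207 -0.0352  0.134 ] [ 0.5352 -0.023   0.152 ]
yel [240.2 148.8] [234 145  13   8  70] [ 0.5615 -0.2979  0.076 ]
white [239.  140.8] [232 136  15  10  84] [ 0.5505 -0.3108  0.097 ]
stub [238.6 139. ] [236 137   6   5  25] [ 0.5508 -0.3109  0.105 ]
[239.052  138.7806] [238.7951 139.0185]
handle proj [360.7036 233.3827] [323.5295 160.8088]
handle proj [360.579  231.2568] [322.6709 161.6675]
```

```bash

python3 -m jog '{"xyz":[[0.8,0.04,0],[0.9,0,0],[0.9,0,0],[0.9,0,0],[0.86,0,0],[0,0,0.5],[0,0,0.9],[0,0,0.9]],"turn":[[0,0,0],[0,0,0],[0,0,0],[0,0,0],[0,0,0],[0,0,0],[0,0,0],[0,0,0]]}' 60
python3 -m jog '{"xyz":[[0,0,0.9],[0,0,0.7],[0,0,0.4],[0,0,0],[0,0,0],[0,0,0],[0,0,0],[0,0,0]],"turn":[[0,0,0],[0,0,0],[0,0,0],[0,0,0],[0,0,0],[0,0,0],[0,0,0],[0,0,0]]}'
python3 -c "
from h import *
delta([.485,-.005,.1235],.19)"
```

```text
time: 17.5
ee_pos: [0.4855, -0.0069, 0.1723]
tool_rot: [-0.0, 0.637, 0.771, -0.0]
contact_force: [0.5, 0.4, 0.2]
grip_width: 0.06
grip_force: 0.0
time: 18.5
ee_pos: [0.4858, -0.0064, 0.1239]
tool_rot: [0.0, 0.637, 0.771, 0.0]
contact_force: [0.6, -0.2, 0.8]
grip_width: 0.0599
grip_force: 0.0
t 18.5 tcp [ 0.4858 -0.0064  0.1239] y-yaw 0.19047731352677738 tilt 0.0005789045937759592 j6 -0.3661800967651258 F [ 0.555  -0.1879  0.7838] w 0.05985603198781514 gf 0.0
turn z units 0.0031820901785165985
shift units [ 0.062  -0.0213  0.0143]
```

Close on the handle.

```bash

python3 -m jog '{"xyz":[[0.06,-0.02,0],[0,0,0],[0,0,0],[0,0,0],[0,0,0],[0,0,0],[0,0,0],[0,0,0]],"turn":[[0,0,0],[0,0,0],[0,0,0],[0,0,0],[0,0,0],[0,0,0],[0,0,0],[0,0,0]]}' 0 40
python3 -c "
from h import *
delta([.485,-.005,.1235],-.5845);s=state();print(s['ft_torque'])"
```

```text
time: 19.5
ee_pos: [0.4882, -0.0043, 0.1242]
tool_rot: [0.003, 0.637, 0.771, 0.003]
contact_force: [14.4, 4.3, -8.2]
grip_width: 0.0115
grip_force: 44.4
t 19.5 tcp [ 0.4882 -0.0043  0.1242] y-yaw 0.190289843481754 tilt 0.007933210947700099 j6 -0.36366226677432095 F [14.4476  4.332  -8.2007] w 0.011511722892648851 gf 44.398056864738464
turn z units 5.165265623211694
shift units [-0.0023 -0.1313  0.026 ]
[ 0.4994 -1.8002  0.0275]
```

```bash

python3 -m jog '{"xyz":[[0,0.07,0],[0,0.07,0],[0,0,0],[0,0,0],[0,0,0],[0,0,0],[0,0,0],[0,0,0]],"turn":[[0,0,0],[0,0,0],[0,0,0],[0,0,0],[0,0,0],[0,0,0],[0,0,0],[0,0,0]]}' 0 60
python3 -c "
from h import *
delta([.488,-.004,.1235],-.591);s=state();print(s['ft_torque'])"
```

```text
time: 20.5
ee_pos: [0.4884, -0.0043, 0.1241]
tool_rot: [0.0, 0.637, 0.771, 0.0]
contact_force: [-1.2, 2.2, 4.2]
grip_width: 0.0111
grip_force: 63.7
t 20.5 tcp [ 0.4884 -0.0043  0.1241] y-yaw 0.19047289256594568 tilt 0.00026801794909552266 j6 -0.36100533368846505 F [-1.1681  2.221   4.1536] w 0.0111137597163838 gf 63.7465238571167
turn z units 5.209819283772971
shift units [ 0.014  -0.0142  0.0237]
[ 0.159   0.3427 -0.0108]
```

```bash

python3 -m jog '{"xyz":[[0,0,0],[0,0,0],[0,0,0],[0,0,0],[0,0,0],[0,0,0],[0,0,0],[0,0,0]],"turn":[[0,0,0.5],[0,0,0.8],[0,0,0.8],[0,0,0.8],[0,0,0.8],[0,0,0.8],[0,0,0.5],[0,0,0.2]]}'
python3 -m jog '{"xyz":[[0,0,0],[0,0,0],[0,0,0],[0,0,0],[0,0,0],[0,0,0],[0,0,0],[0,0,0]],"turn":[[0,0,0],[0,0,0],[0,0,0],[0,0,0],[0,0,0],[0,0,0],[0,0,0],[0,0,0]]}'
python3 - <<'E'
from h import *
delta([.488,-.004,.1235],-.591);s=state();print(s['ft_torque'])
t=eyes.read_camera('top'); s=eyes.read_camera('scene')
cv2.imwrite('pics/c4.png',np.hstack([cv2.resize(s['image'][90:240,210:410,::-1],(400,300),interpolation=2),cv2.resize(t['image'][120:270,310:510,::-1],(400,300),interpolation=2)]))
H,S,V=cv2.split(cv2.cvtColor(t['image'],cv2.COLOR_RGB2HSV))
m=((H<6)|(H>174))&(S>150)
for p,st in blobs(m,(330,190,395,275),5): print(p,st,ray(t,p,.117))
for p,st in blobs((S<60)&(V>150),(455,170,520,235)): print('sp',p,st,ray(t,p,.097))
E
```

```text
time: 21.5
ee_pos: [0.4886, -0.0043, 0.1241]
tool_rot: [0.0, 0.882, 0.471, 0.0]
contact_force: [0.8, 1.6, 5.5]
grip_width: 0.0107
grip_force: 63.7
time: 22.5
ee_pos: [0.4886, -0.0043, 0.1241]
tool_rot: [0.0, 0.882, 0.472, 0.0]
contact_force: [0.7, 0.9, 5.1]
grip_width: 0.0109
grip_force: 63.7
t 22.5 tcp [ 0.4886 -0.0043  0.1241] y-yaw -0.5886578415840463 tilt 0.0007607908723462278 j6 0.41808424056151205 F [0.682  0.8918 5.0856] w 0.010932303828784783 gf 63.72199058532715
turn z units 0.015614389439691697
shift units [-0.0048 -0.0271  0.0232]
[0.2569 0.2174 0.1027]
sp [492.8 206.6] [483 197  21  20 232] [ 0.5494 -0.3111  0.097 ]
```

View pics/c4.png

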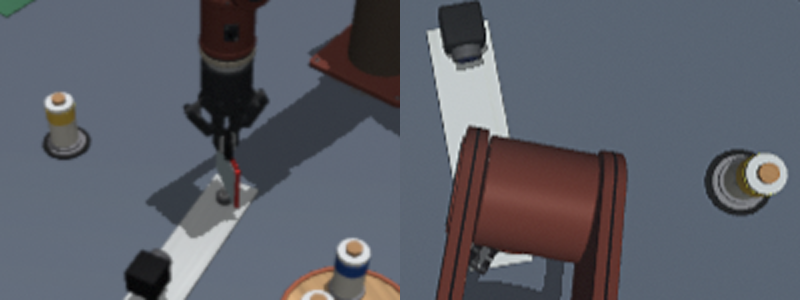

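The spool stands upright on the pad. The mirror frame, at left-crop (235,180), has turned with the gripper, and the wrist torque of 0.10 N m matches the spring (0.09 expected), so the grip hasn't slipped.

```bash
python3 -c "
from workcell import workorder
print(workorder.sign_off())"
```

```text
the job is handed in; nothing more can be done
None
```

I handed the job in at about 22.6 s (limit 54 s): the yellow spool stands released about 2 mm from the pad's centre, and the gripper holds the mirror turned 0.78 rad toward it; I worked that angle out from measured positions, and the sign-off returned no verdict.

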